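# Set the blades of a washed air grille with one fingertip stroke

### The job

The laundry room's supply-air grille has been washed and lies face up on the counter, its pivoting blades knocked every which way. With the fingers closed, run the fingertips lightly along the row of blades so that every blade is laid well over (30 degrees or more) towards the end of the grille with the damper lever, then lift clear. Only touch the blades: do not lift or shift the grille, move the damper lever or disturb the things around it.

Things in the scene. Friction and masses are not known exactly. Their poses are not given: they have to be found in the camera images.
- grille: Loose air grille, 1.3 kg, white sheet metal, face up: a box-like neck with a flat flange round its top. 312 x 152 mm overall, 70 mm high; flange 26 mm wide, its face at z = 70 mm. Opening 260 x 100 mm, seven aluminium blades across it. Origin: centre of the underside, on the counter; x runs along the length to the damper-lever end, y across (along the blades), z up. Lies at any yaw.
- first_blade (a point): point in the grille's face plane (70 mm above the counter) above the pivot of blade1 (farthest from the lever), half way across. Each blade is 96 mm long (along y), 27 wide, 2.5 thick, pivoted along its middle at z = 54.5 mm: upright, its top edge is at z = 68 mm and lower edge at 41. Beyond this pivot 40 mm of clear opening lies before the flange
- last_blade (a point): point in the grille's face plane (70 mm above the counter) above the pivot of blade7 (nearest the lever), half way across. The seven pivots are 30 mm apart, at grille x = -90 to 90 mm; beyond this one, too, 40 mm of clear opening lies before the flange. Steel damper leaves lie deep below the blades, under z = 28 mm
- lever_tip (a point): top of the damper lever's black grip, 14 mm above the grille's face, as set at the start. The lever (grip 8 x 18 x 9 mm) stands in a black slot in the middle of the flange at one end, 143 mm from the grille's centre
- damper (a joint): angle of the damper lever about the grille's x axis, rad: 0 as set at the start, free to swing 0.5 either way, stiff by friction; to be left at 0
- blade1 (a joint): lean of blade 1 (pivot at grille x = -90 mm), rad: 0 upright, positive when its top edge leans towards the damper lever; stops at 1.45 either way. A fingertip passing 6 mm below its upright top edge lays it to about 1 rad. Held by friction only (0.02 N m, about 2 N at the edge), it stays where it is left; starts between -0.45 and 0.25
- blade2 (a joint): lean of blade 2 (pivot at grille x = -60 mm), rad: 0 upright, positive when its top edge leans towards the damper lever; stops at 1.45 either way. A fingertip passing 6 mm below its upright top edge lays it to about 1 rad. Held by friction only (0.02 N m, about 2 N at the edge), it stays where it is left; starts between -0.45 and 0.25
- blade3 (a joint): lean of blade 3 (pivot at grille x = -30 mm), rad: 0 upright, positive when its top edge leans towards the damper lever; stops at 1.45 either way. A fingertip passing 6 mm below its upright top edge lays it to about 1 rad. Held by friction only (0.02 N m, about 2 N at the edge), it stays where it is left; starts between -0.45 and 0.25
- blade4 (a joint): lean of blade 4 (pivot at grille x = 0 mm), rad: 0 upright, positive when its top edge leans towards the damper lever; stops at 1.45 either way. A fingertip passing 6 mm below its upright top edge lays it to about 1 rad. Held by friction only (0.02 N m, about 2 N at the edge), it stays where it is left; starts between -0.45 and 0.25
- blade5 (a joint): lean of blade 5 (pivot at grille x = 30 mm), rad: 0 upright, positive when its top edge leans towards the damper lever; stops at 1.45 either way. A fingertip passing 6 mm below its upright top edge lays it to about 1 rad. Held by friction only (0.02 N m, about 2 N at the edge), it stays where it is left; starts between -0.45 and 0.25
- blade6 (a joint): lean of blade 6 (pivot at grille x = 60 mm), rad: 0 upright, positive when its top edge leans towards the damper lever; stops at 1.45 either way. A fingertip passing 6 mm below its upright top edge lays it to about 1 rad. Held by friction only (0.02 N m, about 2 N at the edge), it stays where it is left; starts between -0.45 and 0.25
- blade7 (a joint): lean of blade 7 (pivot at grille x = 90 mm), rad: 0 upright, positive when its top edge leans towards the damper lever; stops at 1.45 either way. A fingertip passing 6 mm below its upright top edge lays it to about 1 rad. Held by friction only (0.02 N m, about 2 N at the edge), it stays where it is left; starts between -0.45 and 0.25
- screwdriver: loose screwdriver, 200 mm long with an orange handle, lying beside the grille, not part of the job; origin on its underside
- screw_tray: loose open grey tray with the fixing screws, 90 x 70 x 22 mm, beside the grille, not part of the job; origin at the centre of its underside
- canister: loose yellow lidded canister, 96 mm across and 134 mm high, not part of the job; origin at the centre of its underside
- soap: loose white soap bottle, 68 mm across and 170 mm high, not part of the job; origin at the centre of its underside

How it is judged (in metres and radians):
At the end, for the whole second after the job is handed in: All seven blades lean at least 0.52 rad (30 degrees) towards the damper-lever end; the grille lies flat and at rest on the counter, within 25 mm of where it started; the damper lever is within 0.15 rad of its setting (value of joint each of blade1, blade2, blade3, blade4, blade5, blade6, blade7 above 0.52 rad and height (world z) of grille below 0.006 m and angle between grille's own z axis and vertical below 0.05 rad and distance of grille from where it was at the start of the episode below 0.025 m and linear speed of grille below 0.01 m/s and value of joint damper between -0.15 and 0.15 rad); the robot touches nothing.
It fails at once if the grille is lifted or tipped (6 mm, 0.08 rad) (height (world z) of grille above 0.006 m or angle between grille's own z axis and vertical above 0.08 rad).
It fails at once if the grille is shoved more than 25 mm (distance of grille from where it was at the start of the episode above 0.025 m).
It fails at once if the grille or its blades are pressed hard (over 20 N) (contact force between any of the fingers, the arm and grille above 20 N).
It fails at once if the damper lever is moved by more than 0.15 rad (value of joint damper above 0.15 rad or value of joint damper below -0.15 rad).
It fails at once if a bystander is moved more than 20 mm or tipped (distance of any of screwdriver, screw_tray, canister, soap from where it was at the start of the episode above 0.02 m or angle between any of screw_tray, canister, soap's own z axis and vertical above 0.2 rad).
It also fails if it takes over 42 s, if anything falls off the work surface, if the arm or the gripper's body presses on something with over 40 N, if the wrist force passes 120 N, or if a joint passes its speed limit or range.

### The arm

A 6-joint arm with a two-finger parallel gripper is mounted at the origin on the work surface. World frame = base frame: x ahead of the robot, y to its left, z up, the work surface at z = 0. Lengths are in mm, angles in rad, forces in N, time in s.
With the tool pointing down it reaches from about 300 to 775 mm from the base axis. Payload 14.6 kg.
Tool frame: the origin (TCP) lies midway between the tips of the shut fingers; the grasp point (between the pads) lies 19 mm behind it; z points along the fingers, y is the line along which they close (so a half turn about z gives the same grasp; the last joint's range is limited). The gripper opens to 94 mm and grips with 3 to 60 N. Pads are 16 mm wide; open, the fingers measure 119 mm over their backs; the gripper's body (75 mm by 177 mm) begins 78 mm behind the grasp point.
Start: joints at [-1.224, 0.3, 1.521, -0, 1.321, -0.067], TCP at [221.142, -503.572, 205.446] pointing down, gripper open.
Joint ranges: [-3.03, 3.03], [-0.79, 2.21], [0.23, 2.52], [-1.04, 4.18], [0, 3.07], [-2.55, 2.55]. Speed limits (rad/s): [2.22, 2.22, 2.57, 3.14, 3.14, 3.14].

### API

Orientations are given as [roll, pitch, yaw] about the fixed x, y, z axes, in that order (R = Rz(yaw) Ry(pitch) Rx(roll)).
In Python, from cell import manip gives the robot as it stands.
- The arm moves only by the shell command python3 -m creep 'ROWS' [OPENING] [FORCE]. ROWS is text: rows parted by semicolons, each of 6 numbers parted by spaces: the shift along the tool's x, y, z normalised to -1 to 1, where 1 is 4 cm, then the turn, a rotation vector about the tool's x, y, z normalised to -1 to 1, where 1 is pi rad. In form: dx dy dz ax ay az; .... A call has 1 to 20 rows; each row shifts and turns the commanded pose from where the row before left it, along the tool's axes as they then stand; what a row does not reach is not made up. A row lasts 1/8 s, in which the tool goes at most 62.5 mm and 10.7 degrees, less where a joint would pass 70% of its speed; a pose out of reach is approached as far as the arm can. A call with a number of a shift or a turn outside -1 to 1 is refused whole. A call with a gripper value outside its range is refused whole. OPENING is the closure, from 0 (fully open) to 1 (shut), set as the call begins (- or left out, the last holds). The fingers move at their own pace and stop on an object; FORCE is the grip in N (left out, the last holds). Time passes only in rows, so rows that do not move let the fingers close. It gives the time, the measured TCP pose, the force, the opening and the grip force at its end, in the units of the state.
- manip.read_state(): the state, without advancing time (a new reading comes with each control period).
- manip.camera(name): name is "scene" or "top"; returns a dict with "color" (420x560x3 uint8, red, green, blue), "range_z" (420x560 float32, mm along the optical axis (not along the pixel's ray), 0 where there is no reading), "camera_matrix" (3x3 intrinsics, pixels), "T" (4x4, takes a point from camera to world coordinates). Camera axes: x right, y down, z forward; pixel columns grow to the right and rows downward; lengths in mm; the calibration is good to about 2 mm. A picture is of the moment at which its call begins.
- manip.sign_off(): hands the job in; it is judged then, once.
The state is a dict: "clock": time; "joints": joint angles; "qd": joint speeds; "effort": joint torques, N m; "eef_pos": TCP position; "eef_rot": TCP orientation; "wrist_force": force on the tool from outside, world axes, zero at the start; "moment": the same for the moment, N m; "finger_gap": finger opening in mm; "finger_force": force on a finger pad.
Only numpy, scipy, OpenCV 4.12 (cv2) and the standard library are available. Lean on these libraries where they do the work, as an engineer would, in place of code of your own. Each camera call takes 0.05 s, during which the arm holds its last target. There are 200 camera calls.

## Working session

There is one attempt and no reset: what is moved stays moved. The work goes in short steps, Python scripts to look and compute and a shell command to move; the robot and the scene stay as the last step left them, time stands still between calls to the robot, and variables do not carry over. Pictures are saved under pics/ and viewed, at most 10 in all, crops included, and the job is handed in when it is done.

```bash
mkdir -p pics; python3 - <<'E'
from cell import manip
import cv2,numpy as np
for n in("top","scene"):
    c=manip.camera(n); np.savez(f"pics/{n}.npz",**c); cv2.imwrite(f"pics/{n}0.png",c["color"][:,:,::-1]); print(n,c["T"].round(3).tolist(),c["camera_matrix"].tolist())
s=manip.read_state(); print(s)
E
```

```text
top [[-0.1, -0.97, 0.222, 291.312], [-0.995, 0.098, -0.02, 12.363], [-0.002, -0.223, -0.975, 1360.198], [0.0, 0.0, 0.0, 1.0]] [[535.7521032641313, 0.0, 279.7183725132839], [0.0, 535.7521032641313, 206.76297360959336], [0.0, 0.0, 1.0]]
scene [[-0.87, 0.407, -0.277, 872.658], [0.492, 0.725, -0.482, 513.153], [0.005, -0.556, -0.831, 982.163], [0.0, 0.0, 0.0, 1.0]] [[379.11693857019435, 0.0, 288.66877420101986], [0.0, 379.11693857019435, 208.50338321976744], [0.0, 0.0, 1.0]]
{'clock': 0.1, 'joints': array([-1.22363010e+00,  3.00403401e-01,  1.52151332e+00,  2.04036685e-05,
        1.32071141e+00, -6.66017156e-02]), 'qd': array([-0.00034755, -0.00124135, -0.00246954, -0.00010055, -0.00035595,
       -0.00080202]), 'effort': array([ 1.36530463e-03, -5.32644975e+01, -3.53284407e+01,  7.09627778e-02,
        2.34727882e-02, -2.46605919e-05]), 'eef_pos': array([ 221.05496701, -503.36351289,  204.95213164]), 'eef_rot': array([-3.14056079e+00, -8.86333866e-05,  4.13762841e-01]), 'wrist_force': array([ 0.59686382, -0.50940106, -0.44858474]), 'moment': array([ 0.00661365, -0.027995  ,  0.02037751]), 'finger_force': 0.0, 'finger_gap': 93.92524269417011}
```

View pics/top0.png

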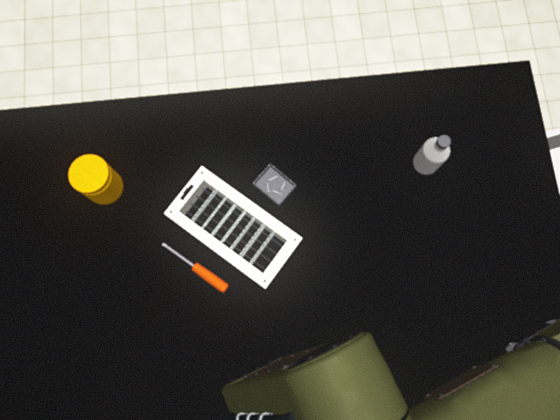

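View pics/scene0.png

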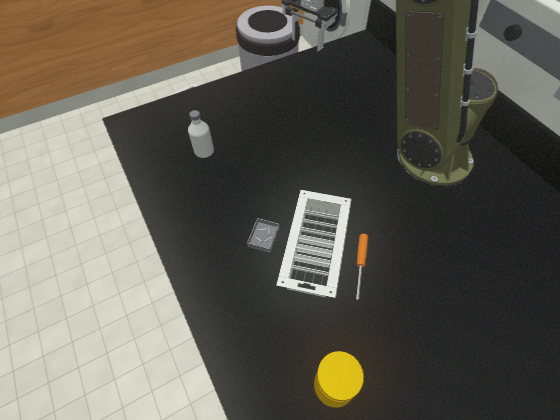

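The top view shows the grille with corners near (203,167), (165,212), (266,288) and (301,238), and the lever slot at (187,191). The scene view agrees, with the lever slot at (307,286). The tray and screwdriver lie at either side of the grille, and the canister is beyond the lever end.

```bash
cat > h.py <<'E'
import numpy as np,cv2
def ray(c,uv,z):
    K,T=c["camera_matrix"],c["T"]; d=T[:3,:3]@np.linalg.inv(K)@np.array([*uv,1.]); o=T[:3,3]
    return o+d*(z-o[2])/d[2]
def grille(c,seed):
    m=(c["color"].min(2)>150).astype(np.uint8)
    n,l,s,_=cv2.connectedComponentsWithStats(m); 
    k=l[seed[1],seed[0]]; cs,_=cv2.findContours((l==k).astype(np.uint8),cv2.RETR_EXTERNAL,cv2.CHAIN_APPROX_NONE)
    P=np.array([ray(c,p[0],70)[:2] for p in max(cs,key=len)],np.float32)
    return cv2.minAreaRect(P)
E
python3 - <<'E'
from h import *
for n,seed,lev in(("top",(180,222),(187,191)),("scene",(340,240),(307,286))):
    c=dict(np.load(f"pics/{n}.npz"))
    print(c["color"][seed[1],seed[0]])
    r=grille(c,seed); b=cv2.boxPoints(r); print(n,r,b.round(1).tolist())
    L=ray(c,lev,80)[:2]; C=np.array(r[0])
    e=[b[1]-b[0],b[2]-b[1]]; v=max(e,key=np.linalg.norm); v=v/np.linalg.norm(v); v*=np.sign(v@(L-C))
    print("lever",L,"yaw",np.arctan2(v[1],v[0]),"lever in grille",v@(L-C),np.cross(v,L-C))
    for x in(-90,90,-120,120): print(x,C+x*v)
    u,w=[int(q) for q in seed]; z=c["range_z"][w,u]; print("depth z",(c["T"]@np.append(np.linalg.inv(c["camera_matrix"])@[u,w,1]*z,1))[:3])
E
```

```text
[253 253 251]
top ((550.3057250976562, 106.1719741821289), (314.1907653808594, 154.4088897705078), 48.01699447631836) [[387.79998779296875, 41.0], [502.6000061035156, -62.20000076293945], [712.7999877929688, 171.3000030517578], [598.0, 274.6000061035156]]
lever [645.14319036 209.71315964] yaw 0.8380546 lever in grille 140.40438802225103 -1.2370325110270102
-90 [490.10380554  39.27108002]
90 [610.50764465 173.07286835]
-120 [470.03649902  16.97078705]
120 [630.57495117 195.37316132]
depth z [571.17567077 233.25140775  69.77577957]
[229 231 223]
scene ((551.9270629882812, 107.36256408691406), (311.54144287109375, 151.73602294921875), 48.028743743896484) [[391.29998779296875, 42.29999923706055], [504.20001220703125, -59.20000076293945], [712.5, 172.39999389648438], [599.7000122070312, 273.8999938964844]]
lever [646.98844927 217.34010826] yaw 0.8382598 lever in grille 145.33917390571355 2.872032181341183
-90 [491.73888397  40.44932556]
90 [612.115242   174.27580261]
-120 [471.67615509  18.14491272]
120 [632.17797089 196.58021545]
depth z [496.83962729 144.15256977  70.46496293]<stdin>:8: DeprecationWarning: Arrays of 2-dimensional vectors are deprecated. Use arrays of 3-dimensional vectors instead. (deprecated in NumPy 2.0)
```

```bash
python3 -m creep '0 0 0 0 0 -0.045;0 0 0 0 0 -0.045;0 0 0 0 0 -0.045;0.877 -0.255 0 0 0 0;0.877 -0.255 0 0 0 0;0.877 -0.255 0 0 0 0;0.877 -0.255 0 0 0 0;0.877 -0.255 0 0 0 0;0.877 -0.255 0 0 0 0;0.877 -0.255 0 0 0 0;0.877 -0.255 0 0 0 0;0.877 -0.255 0 0 0 0;0.877 -0.255 0 0 0 0;0.877 -0.255 0 0 0 0;0.877 -0.255 0 0 0 0;0.877 -0.255 0 0 0 0;0.877 -0.255 0 0 0 0' 1 30
```

```text
clock: 2.22
eef_pos: [443.8, -41.8, 205.3]
eef_rot: [-3.141, 0.0, 0.838]
wrist_force: [0.6, -0.8, -0.0]
finger_gap: 0.5
finger_force: 0.0
```

```bash
python3 -m creep '0.864 -0.246 0 0 0 0;0.864 -0.246 0 0 0 0;0 0 0.8 0 0 0;0 0 0.8 0 0 0;0 0 0.8 0 0 0;0 0 0 0 0 0;0 0 0 0 0 0' && python3 - <<'E'
from cell import manip
import cv2
c=manip.camera("scene")
im=c["color"][130:330,200:420,::-1]; cv2.imwrite("pics/s1.png",cv2.resize(im,None,fx=3,fy=3,interpolation=2)[:600])
s=manip.read_state();print(s["eef_pos"],s["wrist_force"])
E
```

```text
clock: 3.1
eef_pos: [475.7, 21.5, 110.6]
eef_rot: [3.141, -0.001, 0.838]
wrist_force: [-0.9, 0.4, 0.4]
finger_gap: 0.3
finger_force: 0.0
[475.8440903   21.48805101 110.80946338] [1.77294551 0.49491532 0.81016967]
```

View pics/s1.png

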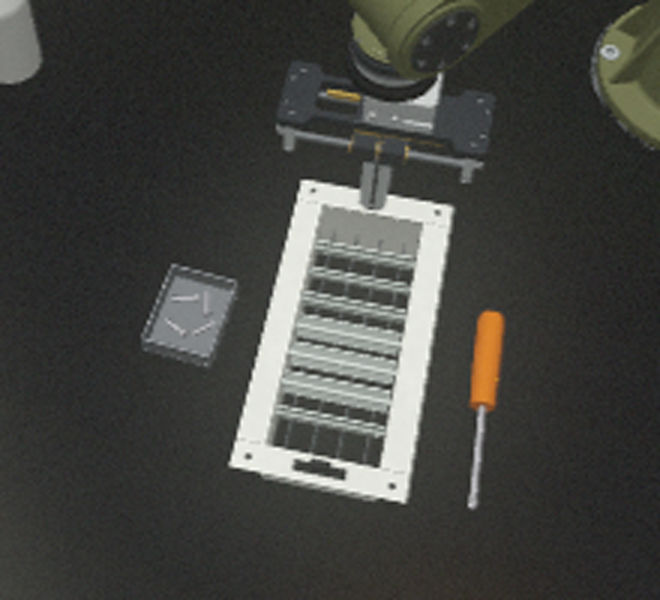

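The closed fingers (tip at about (373,205) in the crop) hang above the far end of the grille, centred across it and at the blade-1 end. The lever slot is at the other end, at (320,466). Next I descend into the clear gap.

```bash
python3 -m creep '0 0 0.5 0 0 0;0 0 0.3 0 0 0;0 0 0.2 0 0 0;0 0 0.12 0 0 0;0 0 0.1 0 0 0;0 0 0 0 0 0;0 0 0 0 0 0'
```

```text
clock: 4.03
eef_pos: [475.3, 21.5, 60.9]
eef_rot: [3.141, -0.0, 0.838]
wrist_force: [0.2, 0.3, -0.6]
finger_gap: 0.6
finger_force: 0.0
```

```bash
python3 -m creep '0.14 0 0 0 0 0;0.14 0 0 0 0 0;0.14 0 0 0 0 0;0.14 0 0 0 0 0;0.14 0 0 0 0 0;0.14 0 0 0 0 0;0.14 0 0 0 0 0;0.14 0 0 0 0 0;0.14 0 0 0 0 0;0.14 0 0 0 0 0'
```

```text
clock: 5.28
eef_pos: [512.9, 63.4, 60.7]
eef_rot: [-3.142, -0.0, 0.838]
wrist_force: [-0.3, -1.0, 0.8]
finger_gap: 0.5
finger_force: 0.7
```

```bash
python3 -m creep '0.14 0 0 0 0 0;0.14 0 0 0 0 0;0.14 0 0 0 0 0;0.14 0 0 0 0 0;0.14 0 0 0 0 0;0.14 0 0 0 0 0;0.14 0 0 0 0 0;0.14 0 0 0 0 0;0.14 0 0 0 0 0;0.14 0 0 0 0 0;0.14 0 0 0 0 0;0.14 0 0 0 0 0;0.14 0 0 0 0 0;0.14 0 0 0 0 0;0.14 0 0 0 0 0;0.14 0 0 0 0 0;0.14 0 0 0 0 0;0.14 0 0 0 0 0;0.14 0 0 0 0 0;0.14 0 0 0 0 0'
```

```text
clock: 7.78
eef_pos: [587.6, 146.4, 60.4]
eef_rot: [-3.141, 0.001, 0.838]
wrist_force: [-2.2, -3.2, 0.1]
finger_gap: 0.4
finger_force: 1.5
```

```bash
python3 -m creep '0.14 0 0 0 0 0;0.14 0 0 0 0 0;0.14 0 0 0 0 0;0.14 0 0 0 0 0;0.14 0 0 0 0 0;0.14 0 0 0 0 0;0.14 0 0 0 0 0;0.14 0 0 0 0 0;0.14 0 0 0 0 0;0.1 0 0 0 0 0;0 0 0 0 0 0;0 0 0 0 0 0'
```

```text
clock: 9.28
eef_pos: [624.0, 186.9, 60.7]
eef_rot: [3.142, -0.0, 0.838]
wrist_force: [0.3, 0.4, 1.9]
finger_gap: 0.2
finger_force: 0.5
```

```bash
python3 -m creep '0 0 -0.2 0 0 0;0 0 -0.4 0 0 0;0 0 -0.8 0 0 0;0 0 -0.8 0 0 0;0 0 -0.8 0 0 0;0 0 -0.8 0 0 0;-0.9 0 0 0 0 0;-0.9 0 0 0 0 0;-0.9 0 0 0 0 0;-0.9 0 0 0 0 0;-0.9 0 0 0 0 0;-0.9 0 0 0 0 0;-0.9 0 0 0 0 0;-0.9 0 0 0 0 0;-0.9 0 0 0 0 0;0 0 0 0 0 0;0 0 0 0 0 0' && python3 - <<'E'
from cell import manip
from h import *
c=manip.camera("scene")
im=c["color"][130:330,200:420,::-1]; cv2.imwrite("pics/s2.png",cv2.resize(im,None,fx=3,fy=3,interpolation=2))
print(grille(c,(340,240)))
# heights along the grille centre line
C=np.array([551.1,106.8]);v=np.array([np.cos(.838),np.sin(.838)]);n=np.array([-v[1],v[0]])
ys,xs=np.mgrid[170:310,260:370];z=c["range_z"][ys,xs].ravel()
P=(c["T"]@np.vstack([(np.linalg.inv(c["camera_matrix"])@np.vstack([xs.ravel(),ys.ravel(),np.ones(z.size)]))*z,np.ones(z.size)]))[:3]
g=v@(P[:2]-C[:,None]);h=n@(P[:2]-C[:,None])
k=(abs(h)<35)&(z>0)&(abs(g)<128)
for a in range(-128,128,4):
    q=k&(g>=a)&(g<a+4)
    if q.any(): print(a+2,P[2][q].max().round(),np.median(P[2][q]).round(),end=" | ")
E
```

```text
clock: 11.4
eef_pos: [407.7, -53.8, 213.4]
eef_rot: [3.14, -0.001, 0.838]
wrist_force: [-0.7, 0.1, -0.5]
finger_gap: 0.3
finger_force: 0.0
((551.9270629882812, 107.36256408691406), (311.54144287109375, 151.73602294921875), 48.028743743896484)
-126 73.0 36.0 | -122 27.0 25.0 | -118 30.0 30.0 | -114 1.0 -2.0 | -110 2.0 -1.0 | -106 5.0 1.0 | -102 52.0 50.0 | -98 55.0 52.0 | -94 56.0 54.0 | -90 60.0 56.0 | -86 61.0 57.0 | -82 61.0 58.0 | -78 63.0 29.0 | -74 62.0 -0.0 | -70 54.0 51.0 | -66 55.0 54.0 | -62 58.0 55.0 | -58 60.0 57.0 | -54 60.0 57.0 | -50 63.0 58.0 | -46 63.0 1.0 | -42 53.0 4.0 | -38 56.0 52.0 | -34 56.0 54.0 | -30 59.0 57.0 | -26 59.0 58.0 | -22 62.0 59.0 | -18 64.0 59.0 | -14 62.0 1.0 | -10 54.0 50.0 | -6 55.0 53.0 | -2 58.0 56.0 | 2 61.0 57.0 | 6 61.0 58.0 | 10 62.0 59.0 | 14 62.0 1.0 | 18 53.0 0.0 | 22 55.0 52.0 | 26 56.0 54.0 | 30 59.0 57.0 | 34 60.0 57.0 | 38 62.0 59.0 | 42 63.0 60.0 | 46 51.0 -1.0 | 50 54.0 49.0 | 54 55.0 51.0 | 58 58.0 54.0 | 62 61.0 57.0 | 66 60.0 58.0 | 70 62.0 59.0 | 74 62.0 60.0 | 78 52.0 -0.0 | 82 55.0 3.0 | 86 56.0 1.0 | 90 62.0 41.0 | 94 60.0 15.0 | 98 61.0 27.0 | 102 63.0 59.0 | 106 61.0 43.0 | 110 28.0 27.0 |
```

View pics/s2.png

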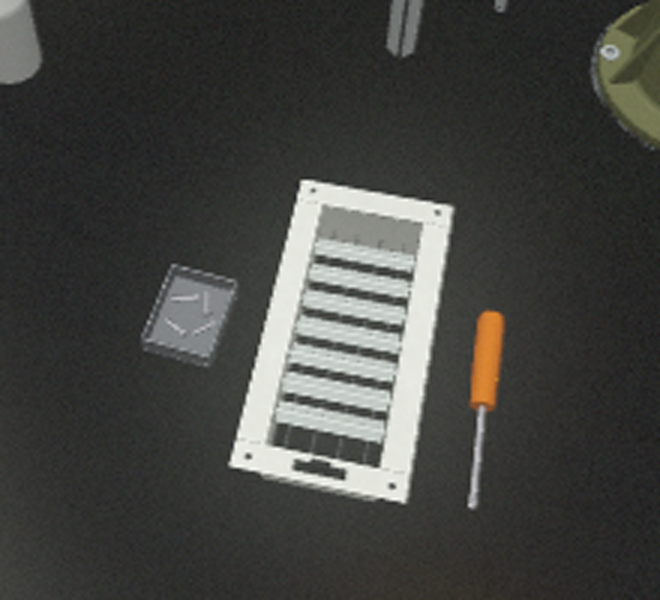

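The picture shows all seven blades (rows 245 to 430) laid over alike, with their high edge on the lever side at about 60 to 63 mm, roughly 1 rad. The grille, lever and surrounding items have not moved, so I'm handing in.

```bash
python3 -c "
from cell import manip
print(manip.sign_off())"
```

```text
the job is handed in; nothing more can be done
None
```

I laid all seven blades over towards the damper lever, by about 1 rad going by the camera depth. The grille, lever and surrounding items looked unmoved, and I lifted the arm clear and handed the job in; no verdict was returned.

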